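# Free the soap dish and lift it level

### The arm

A 7-joint arm with a two-finger parallel gripper is mounted at the origin on the work surface. World frame = base frame: x ahead of the robot, y to its left, z up, the work surface at z = 0. Lengths are in m, angles in rad, forces in N, time in s.
With the tool pointing down it reaches from about 0.4 to 0.875 m from the base axis. Payload 19.3 kg.
Tool frame: the origin (TCP) lies on the front face of the gripper's body, between the roots of the fingers; the fingertips stand 73 mm ahead of it and the grasp point (between the pads) lies 54 mm ahead of it; z points along the fingers, y is the direction in which the jaws open and shut (so a half turn about z gives the same grasp; the last joint's range is limited). The gripper opens to 85 mm and grips with 20 to 120 N. Pads are 22 mm wide; open, the fingers measure 114 mm over their backs; the gripper's body (76 mm by 85 mm) begins 54 mm behind the grasp point. The pads swing forward as they close: fully open they stand 13 mm farther back than shut.
Start: joints at [1.125, 0.521, -0.036, 1.599, 0.021, 1.021, -0.113], TCP at [0.229, -0.581, 0.304] pointing down, gripper open.
Joint ranges: [-2.91, 2.91], [-0.3, 2.13], [-1.5, 1.42], [0.17, 2.43], [-1.26, 4.41], [0.16, 1.93], [-2.52, 2.52]. Speed limits (rad/s): [1.89, 1.89, 2.39, 2.39, 3.01, 3.01, 3.01].

### API

Orientations are given as [roll, pitch, yaw] about the fixed x, y, z axes, in that order (R = Rz(yaw) Ry(pitch) Rx(roll)).
In Python, from workcell import bot gives the robot as it stands.
- The arm moves only by the shell command python3 -m crank 'ROWS' [OPENING] [FORCE]. ROWS is a JSON object of lists of equal length, an entry for each row: "travel": the shift along the world's x, y, z in cm, a list of three; "rot": the turn, a rotation vector about the world's x, y, z in degrees, a list of three. A call has 1 to 8 rows; each row is the pose to reach, as a shift and turn from the pose commanded when the call began; what a row does not reach only later rows make up. A row lasts 1/10 s, in which the tool goes at most 50 mm and 8.59 degrees, less where a joint would pass 70% of its speed; a pose out of reach is approached as far as the arm can. A call with a gripper value outside its range is refused whole. OPENING is the opening, from -1 (shut) to 1 (fully open), so that 0 is half open, set as the call begins (- or left out, the last holds). The fingers move at their own pace and stop on an object; FORCE is the grip in N (left out, the last holds). Time passes only in rows, so rows that repeat a pose let the fingers close. It gives the time, the measured TCP pose, the force and the opening at its end, in the units of the state.
- bot.observe(): the state, without advancing time (a new reading comes with each control period).
- bot.grab_frame(name): name is "side" or "top" or "wrist"; returns the picture (384x512x3 uint8, red, green, blue); there is no depth.
- bot.camera_model(name): a dict with "fx", "fy", "cx", "cy" (pixels), "R" (3x3) and "t" (3): a world point X has camera coordinates R X + t. Camera axes: x right, y down, z forward; pixel columns grow to the right and rows downward; lengths in m; the calibration is good to about 2 mm. A picture is of the moment at which its call begins: read the wrist's pose just before it. camera_model takes no time and is no camera call; for the wrist camera it gives the pose at the moment of the call.
- bot.job_done(): hands the job in, once; it reports no verdict.
Trained networks look in the newest picture that a camera, given by its name, has taken for a name from the list of things; names that differ only in an ending like _2 or _b are one class to them, and where a whole thing is asked for, a point or a joint stands for the part that bears it (a point fixed in the world has none). Each returns a list of dicts, best first, with "conf" (0 to 1); they miss things now and then, are a little off and sometimes report something else, mostly with a low value. They report only what shows in the picture. A call takes as long as a camera call. They do not tell look-alikes from the thing itself.
- bot.silhouettes(camera, thing): "pixels" (384x512 bool, what is visible of it) and "box" ([centre column, centre row, width, height] in pixels, round what is visible of it).
The state is a dict: "clock": time; "qpos": joint angles; "qd": joint speeds; "joint_efforts": joint torques, N m; "position": TCP position; "tool_rot": TCP orientation; "force": force on the tool from outside, world axes, zero at the start; "moment": the same for the moment, N m; "grip_width": finger opening in m.
Only numpy, scipy, OpenCV 4.12 (cv2) and the standard library are available. Lean on these libraries where they do the work, as an engineer would, in place of code of your own. Each camera call takes 0.05 s, during which the arm holds its last target.

### The job

Turn the quarter-turn keeper on the soap-dish stand all the way to its open stop so that it no longer bars the dish, then lift the soap dish, with the bar of soap lying in it, straight up to a good 10 cm above its seat. Hold it there over the stand, still and level, for about three seconds, and finish while still holding it in the air, with nothing else carrying it. Leave the other toiletries where they are.

Things in the scene. Friction and masses are not known exactly. Their poses are not given: they have to be found in the camera images.
- stand: Fixed steel soap-dish stand. Origin on the worktop under the seat's centre; y along it towards the keeper, x across, z up. Plinth 50 (x) x 140 (y) x 20 mm high; the dish rests on top. End stops at y = +/-66, 30 mm high; lugs at x = +/-33, y = +/-51, 28 mm high; between the lugs the dish's long sides are free down to the worktop. The dish has 1 to 4 mm of play.
- keeper (a joint): Flat keeper on an upright pivot at stand x 0, y +84 mm. 0 = closed: its blade (12 mm wide, reaching 38 mm, 4 mm above the dish's rim) points to stand -y over the dish's end, the opposite arm with the finger pin to +y. 1.571 = open stop: turned anticlockwise seen from above, pin towards stand -x, blade clear. Starts at 0 to 0.3, stays where left, takes about 1 N at the pin.
- keeper_pivot (a point): Point on the keeper's upright turning axis, 61 mm above the worktop, at the height of the blade and arm (6 mm thick, 58 to 64 mm above the worktop).
- keeper_pin (a point): Centre, half-way up, of the keeper's upright round finger pin: 14 mm diameter, standing 34 mm above the arm (64 to 98 mm above the worktop; this point is 81 mm up), 60 mm from the pivot axis. The arm under it is 12 mm wide.
- dish_center (a point): Centre, half-way up, of the loose white ceramic soap dish: open oblong trough, straight sides, 56 (x) x 120 (y) x 34 mm high, 5 mm walls, 0.18 to 0.37 kg. Seated, its underside is 20, this point 37 and its rim 54 mm above the worktop, its axes parallel to the stand's. Can be gripped across its width from outside, at mid-length.
- soap_center (a point): Centre of the loose cream bar of soap lying in the dish: 36 x 70 x 20 mm (x, y, z), about 0.08 kg, its top 9 mm below the dish's rim.
- mug: Bystander: glass toothbrush mug, 72 mm diameter, 92 mm high, handle on its +y side. Origin at the centre of its underside.
- pill_box: Bystander: small white plastic pill box with a flip lid, 40 x 60 x 24 mm. Origin at the centre of its underside.
- jar: Bystander: glass cream jar, 60 mm diameter, 52 mm high. Origin at the centre of its underside.
- nail_brush: Bystander: wooden nail brush, 42 x 85 x 30 mm. Origin at the centre of its underside.
- hair_pick: Bystander: black plastic hair pick lying flat, 60 mm wide (x), 148 mm long (y), 9 mm high. Origin on its underside at the root of the teeth, which point to +y.
- ear_cleaner: Bystander: thin stainless steel ear cleaner lying flat, 110 mm long (y), 7 mm wide, 5 mm high. Origin on its underside, at the middle of its 80 mm handle.
- lotion: Bystander: white lotion bottle, 56 mm diameter, 150 mm high. Origin at the centre of its underside.
Not all that is in view belongs to the job. What is shaped like the stand but red is not meant. Of the things shaped like the part that bears dish_center, the white one is meant.

How it is judged:
On the way, in this order (a step that is already met when the one before it is completed fails the run):
1. the keeper is turned to within 10 degrees of its open stop (value of joint keeper above 1.4 rad), for 0.2 s.
2. the dish is held over the stand, level and still, for 2 s (value of joint keeper above 1.35 rad and z of dish_center in the frame of stand above 0.117 m and horizontal distance between dish_center and stand below 0.06 m and angle between dish_center's own z axis and vertical below 0.12 rad and z of soap_center in the frame of dish_center below 0.012 m and horizontal distance between soap_center and dish_center below 0.03 m and linear speed of dish below 0.03 m/s and angular speed of dish below 0.3 rad/s and contact force between the fingers and dish above 1 N and contact force between stand and dish below 0.2 N), for 2 s.
At the end, for the whole second after the job is handed in: Keeper open (over 1.35 rad); dish centre 80 mm or more above its seat, within 60 mm sideways of the stand's centre, level within 0.12 rad, still (under 30 mm/s, 0.3 rad/s), held by the fingers, off the stand; soap in the dish, within 30 mm of its centre (all of step 2); the arm keeps its last pose, push and grip.
It fails at once if the dish is tipped by more than 0.35 rad (angle between dish_center's own z axis and vertical above 0.35 rad).
It fails at once if another toiletry is moved by more than 30 mm or tipped over (distance of any of mug, pill_box, jar, nail_brush, hair_pick, ear_cleaner, lotion from where it was at the start of the episode above 0.03 m or angle between any of mug, pill_box, jar, nail_brush, hair_pick, ear_cleaner, lotion's own z axis and vertical above 0.5 rad).
It also fails if it takes over 51 s, if anything falls off the work surface, if the arm or the gripper's body presses on something with over 40 N, if the wrist force passes 120 N, or if a joint passes its speed limit or range.

## Working session

There is one attempt and no reset: what is moved stays moved. The work goes in short steps, Python scripts to look and compute and a shell command to move; the robot and the scene stay as the last step left them, time stands still between calls to the robot, and variables do not carry over. Pictures are saved under pics/ and viewed, and the job is handed in when it is done.

```bash
mkdir -p pics; ls
python3 - <<'E'
from workcell import bot
import cv2
s=bot.observe();print({k:(v if isinstance(v,float) else [round(float(x),3) for x in v] if hasattr(v,'__len__') else v) for k,v in s.items()})
for n in ("side","top"):
    im=bot.grab_frame(n);cv2.imwrite(f"pics/{n}0.png",cv2.cvtColor(im,cv2.COLOR_RGB2BGR))
    m=bot.camera_model(n);print(n,m)
E
```

```text
pics
{'clock': 0.0, 'qpos': [1.125, 0.522, -0.036, 1.6, 0.021, 1.021, -0.113], 'qd': [-0.0, -0.001, -0.002, 0.0, 0.002, -0.001, 0.001], 'joint_efforts': [0.001, -92.712, 1.98, -36.994, 0.018, 0.008, -0.0], 'position': [0.229, -0.581, 0.303], 'tool_rot': [-3.14, 0.0, 0.376], 'force': [0.972, 0.096, 0.04], 'moment': [0.001, 0.023, -0.013], 'grip_width': 0.08538856800412016}
side {'fx': 423.51951832111206, 'fy': 423.51951832111206, 'cx': 260.2799576451373, 'cy': 189.67478139726117, 'R': array([[-0.84908122, -0.52812571,  0.01201324],
       [-0.33088759,  0.51397409, -0.791419  ],
       [ 0.41179423, -0.67595404, -0.61115599]]), 't': array([0.55814051, 0.24668264, 0.83554862])}
top {'fx': 477.42583317562924, 'fy': 477.42583317562924, 'cx': 250.65149459771027, 'cy': 191.23783828571214, 'R': array([[ 0.01599583, -0.99984175,  0.00778458],
       [-0.99700475, -0.01653867, -0.07555126],
       [ 0.07566805, -0.00655276, -0.99711153]]), 't': array([0.06587943, 0.62474398, 1.1342409 ])}
```

View pics/side0.png

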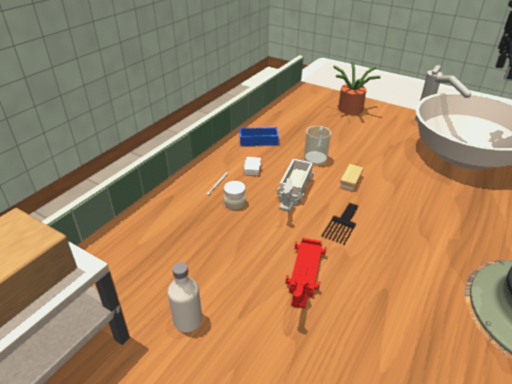

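View pics/top0.png

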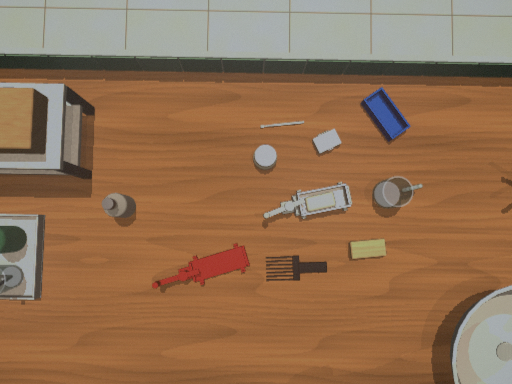

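The candidates are the grey stand with the white dish (top 323,201), the red stand (215,265, not meant) and the blue dish (386,114, not meant). I choose the grey stand and white dish, and will check them in a crop.

```bash
cat > h.py <<'E'
import numpy as np, cv2
from workcell import bot
def ray(n,u,v,z,m=None):
    m=m or bot.camera_model(n); R=np.array(m['R']);t=np.array(m['t'])
    d=R.T@np.array([(u-m['cx'])/m['fx'],(v-m['cy'])/m['fy'],1]); c=-R.T@t
    return c+d*(z-c[2])/d[2]
def proj(n,X,m=None):
    m=m or bot.camera_model(n); p=np.array(m['R'])@np.array(X)+np.array(m['t'])
    return np.array([m['cx']+m['fx']*p[0]/p[2],m['cy']+m['fy']*p[1]/p[2]])
E
python3 - <<'E'
from h import *
im=bot.grab_frame("top")
c=im[150:240,240:370]
cv2.imwrite("pics/crop_top.png",cv2.cvtColor(cv2.resize(c,None,fx=6,fy=6,interpolation=cv2.INTER_CUBIC),cv2.COLOR_RGB2BGR))
for th,z in (("stand",0.02),("dish_center",.054),("keeper",.061),("soap_center",.045)):
    for d in bot.silhouettes("top",th):
        b=d['box'];p=d['pixels']
        r=cv2.minAreaRect(np.argwhere(p)[:,::-1].astype(np.float32))
        print(th,round(d['conf'],2),np.round(b,1),"minrect",np.round(r[0],1),np.round(r[1],1),round(r[2],1),ray("top",*r[0],z).round(4))
im=bot.grab_frame("side")
c=im[145:225,250:340]
cv2.imwrite("pics/crop_side.png",cv2.cvtColor(cv2.resize(c,None,fx=7,fy=7,interpolation=cv2.INTER_CUBIC),cv2.COLOR_RGB2BGR))
E
```

```text
stand 0.75 [200.2 265.8  95.3  44.5] minrect [199.3 269.8] [29.5 99.3] 72.8 [0.4328 0.1963 0.02  ]
stand 0.67 [305.  198.   88.6  36.6] minrect [306. 206.] [26.7 90.1] 74.5 [ 0.5902 -0.0589  0.02  ]
dish_center 0.96 [383.7 115.1  48.4  56.2] minrect [384.5 114. ] [49.8 27.8] 54.5 [ 0.8122 -0.2412  0.054 ]
dish_center 0.75 [321.8 199.9  56.6  32.3] minrect [322.8 199.7] [23.8 52. ] 78.3 [ 0.6041 -0.0943  0.054 ]
keeper 0.6 [282.2 208.9  43.1  22.1] minrect [283.4 207.6] [ 8.9 44.6] 70.8 [ 0.5836 -0.0009  0.061 ]
soap_center 0.58 [319.2 203.1  32.8  20.9] minrect [319.7 201.8] [14.7 28.4] 78.7 [ 0.5996 -0.0883  0.045 ]
```

View pics/crop_top.png

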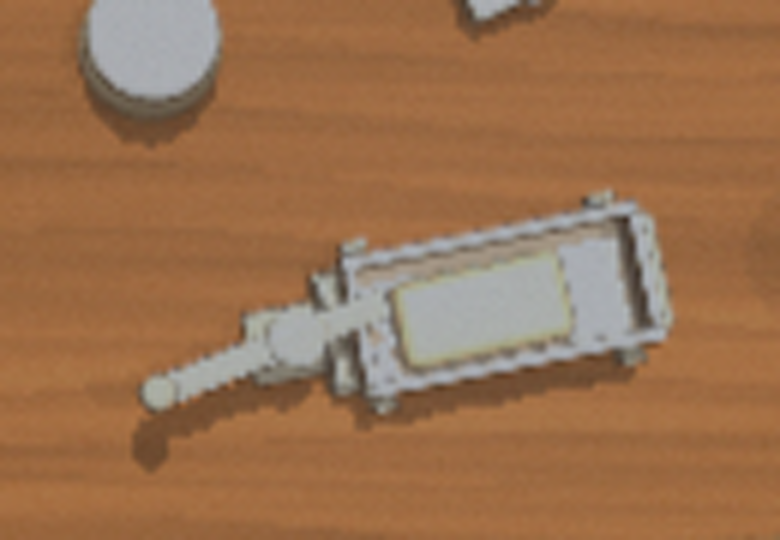

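View pics/crop_side.png

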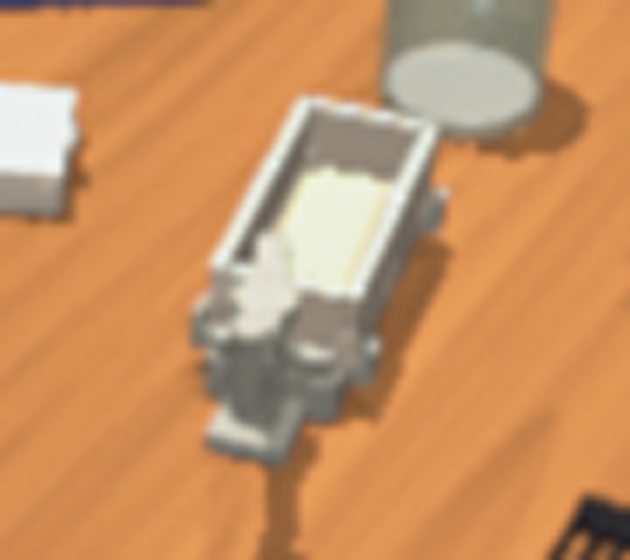

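The crops show the white dish with the soap, rim corners at about crop (343,258), (632,203), (667,332), (375,402). The keeper pivot is at (297,337) and the pin top at (160,392), nearly closed. This confirms the choice.

Run:
```python
from h import *
f=lambda x,y:((x+.5)/6-.5+240,(y+.5)/6-.5+150)
C=[ray("top",*f(*p),.054) for p in [(343,258),(632,203),(667,332),(375,402)]]
for c in C: print(c.round(4))
cen=np.mean(C,axis=0); 
ydir=(C[0]+C[3]-C[1]-C[2]); yl=np.linalg.norm(ydir)/2;ydir/=np.linalg.norm(ydir)
xdir=(C[3]+C[2]-C[0]-C[1]);print("w",np.linalg.norm(xdir)/2,"l",yl)
print("cen",cen.round(4),"ydir ang",np.degrees(np.arctan2(ydir[1],ydir[0])))
pin=ray("top",*f(160,392),.098);piv=ray("top",*f(297,337),.066)
print("pin",pin,"piv",piv,np.linalg.norm((pin-piv)[:2]),np.degrees(np.arctan2(*(pin-piv)[1::-1])))
print("piv exp",cen+.084*ydir)
for n,th,z in(("top","mug",.09),("top","jar",.052),("top","pill_box",.024),("top","nail_brush",.03),("top","hair_pick",.005),("top","ear_cleaner",.003),("top","lotion",.15)):
  pass
for nm,p,z in (("jar",(265,155),.052),("mug",(395,193),.05),("pill",(327,141),.024),("brush",(368,249),.03),("pick l",(266,268),.005),("pick r",(327,268),.005),("ear l",(262,126),0),("ear r",(304,123),0)):
    print(nm,ray("top",*p,z).round(3))
m=bot.camera_model("top");print(-m['R'].T@m['t'])
```

```text
[ 0.6199 -0.0327  0.054 ]
[ 0.6435 -0.1466  0.054 ]
[ 0.5928 -0.1604  0.054 ]
[ 0.5635 -0.0457  0.054 ]
w 0.05521932755132125 l 0.11731798466678792
cen [ 0.6049 -0.0963  0.054 ] ydir ang 103.05332885428844
pin [0.56484812 0.04043074 0.098     ] piv [ 0.58791502 -0.01379976  0.066     ] 0.05893240384002024 113.04243446610732
piv exp [ 0.58595455 -0.01449713  0.054     ]
jar [0.708 0.043 0.052]
mug [ 0.623 -0.266  0.05 ]
pill [ 0.75  -0.109  0.024]
brush [ 0.489 -0.207  0.03 ]
pick l [0.438 0.036 0.005]
pick r [ 0.441 -0.113  0.005]
ear l [0.789 0.05  0.   ]
ear r [ 0.799 -0.055  0.   ]
[0.53599313 0.08363385 1.17765203]
```

```bash
python3 -m crank '{"travel":[[33.6,62.1,0],[33.6,62.1,0],[33.6,62.1,0],[33.6,62.1,0],[33.6,62.1,0],[33.6,62.1,0],[33.6,62.1,0],[33.6,62.1,0]],"rot":[[0,0,91.5],[0,0,91.5],[0,0,91.5],[0,0,91.5],[0,0,91.5],[0,0,91.5],[0,0,91.5],[0,0,91.5]]}' 1 20; python3 -c "
from h import *
s=bot.observe();print(s['position'],s['tool_rot'],s['qpos'])"
```

```text
clock: 1.2
position: [0.4203, -0.2278, 0.3042]
tool_rot: [3.141, 0.001, 1.582]
force: [1.2, -1.3, 0.3]
grip_width: 0.0853
[ 0.4202773  -0.22777398  0.30420654] [3.14109950e+00 5.88227413e-04 1.58169741e+00] [ 0.73084637  0.31350544 -0.44155114  1.95817126  0.16894259  0.90462358
  0.2142615 ]
```

```bash
python3 -m crank '{"travel":[[14.4,26.8,-3],[14.4,26.8,-3],[14.4,26.8,-3],[14.4,26.8,-3],[14.4,26.8,-3],[14.4,26.8,-3],[14.4,26.8,-3],[14.4,26.8,-3]],"rot":[[0,0,22],[0,0,22],[0,0,22],[0,0,22],[0,0,22],[0,0,22],[0,0,22],[0,0,22]]}'
python3 - <<'E'
from h import *
s=bot.observe();print(s['position'],s['tool_rot'],s['qpos'])
m=bot.camera_model("wrist");im=bot.grab_frame("wrist")
cv2.imwrite("pics/wrist1.png",cv2.cvtColor(im,cv2.COLOR_RGB2BGR))
for nm,p in (("pin",(.5648,.0404,.098)),("piv",(.587,-.0142,.066)),("cen",(.6049,-.0963,.054))): print(nm,proj("wrist",p,m))
np.savez("w1.npz",**m)
E
```

```text
clock: 2.0
position: [0.5638, 0.04, 0.2735]
tool_rot: [-3.141, -0.001, 1.962]
force: [0.1, -1.1, -0.2]
grip_width: 0.0854
[0.56384361 0.03997773 0.27348282] [-3.14125492e+00 -7.09101887e-04  1.96235627e+00] [ 0.22593074  0.51098554 -0.55863365  1.77077791  0.32283572  0.95271425
 -0.07325825]
pin [252.28566545 196.3690121 ]
piv [251.84939052 243.47494648]
cen [238.68856408 306.24497227]
```

View pics/wrist1.png

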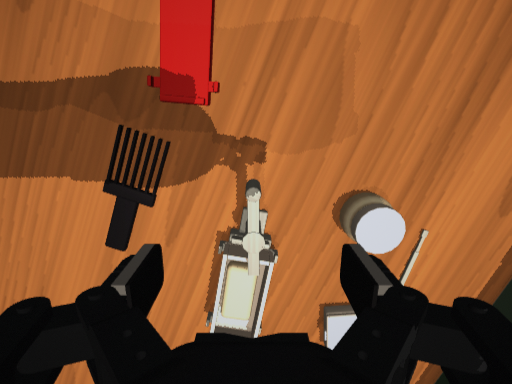

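Run:
```python
from h import *
im=cv2.imread("pics/wrist1.png")
c=im[170:270,200:300];cv2.imwrite("pics/w1c.png",cv2.resize(c,None,fx=6,fy=6,interpolation=cv2.INTER_CUBIC))
m=dict(np.load("w1.npz"));print(-m['R'].T@m['t'],m['R'],m['fx'])
for z in(.064,.081,.098):print(proj("wrist",(.5648,.0404,z),m))
```

```text
[0.53691709 0.10619116 0.34458669] [[ 9.24324722e-01  3.81606739e-01 -3.25769705e-04]
 [ 3.67068424e-01 -8.88876095e-01  2.74153353e-01]
 [ 1.04329198e-01 -2.53526301e-01 -9.61685933e-01]] 299.8454383263661
[252.19859631 186.5654005 ]
[252.23952453 191.17374279]
[252.28566545 196.3690121 ]
```

View pics/w1c.png

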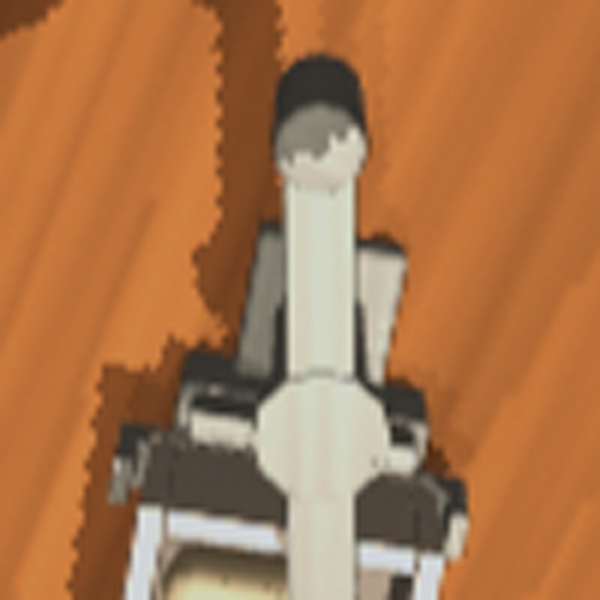

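The wrist view shows the pin top at (253.5,194) and the pivot at (253.6,242.5), within 2 px of the prediction.

Run:
```python
from h import *
m=dict(np.load("w1.npz"))
pin=ray("wrist",253.5,194,.098,m);piv=ray("wrist",253.6,242.5,.066,m)
print(pin,piv,np.linalg.norm((pin-piv)[:2]),np.degrees(np.arctan2(*(pin-piv)[1::-1])))
```

```text
[0.56495323 0.04274288 0.098     ] [ 0.58822633 -0.01253022  0.066     ] 0.05997294106919931 112.83384746774342
```

```bash
python3 -m crank '{"travel":[[0.1,0.2,-4.5],[0.1,0.2,-9],[0.1,0.2,-12.9],[0.1,0.2,-12.9],[0.1,0.2,-12.9]],"rot":[[0,0,0],[0,0,0],[0,0,0],[0,0,0],[0,0,0]]}' 
python3 -m crank '{"travel":[[0,0,0],[0,0,0],[0,0,0],[0,0,0],[0,0,0],[0,0,0]],"rot":[[0,0,0],[0,0,0],[0,0,0],[0,0,0],[0,0,0],[0,0,0]]}' -1 20
python3 - <<'E'
from h import *
s=bot.observe();print(s['position'],s['tool_rot'],s['qpos'])
m=bot.camera_model("wrist");im=bot.grab_frame("wrist")
cv2.imwrite("pics/wrist2.png",cv2.cvtColor(im,cv2.COLOR_RGB2BGR))
E
```

```text
clock: 2.55
position: [0.5648, 0.0394, 0.1459]
tool_rot: [-3.141, 0.0, 1.958]
force: [0.6, -0.6, 0.5]
grip_width: 0.0855
clock: 3.15
position: [0.5648, 0.0405, 0.1452]
tool_rot: [3.141, 0.0, 1.96]
force: [-0.9, -0.5, 5.5]
grip_width: 0.013
[0.56484684 0.04046143 0.14521871] [3.14124874e+00 1.95533755e-04 1.95978265e+00] [ 0.15706672  0.68418435 -0.47154838  1.8580418   0.45755715  0.70788616
 -0.18813842]
```

View pics/wrist2.png

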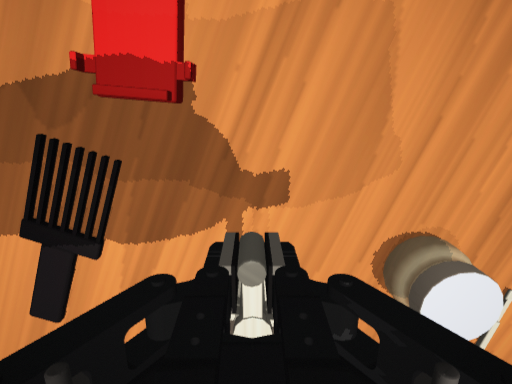

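Run:
```python
import numpy as np
P=np.array([.5878,-.0132]);v=np.array([.5648,.0405])-P
for d in range(8,96,8):
    a=np.radians(d);R=np.array([[np.cos(a),-np.sin(a)],[np.sin(a),np.cos(a)]])
    print(d,((R@v-v)*100).round(2))
```

```text
8 [-0.72 -0.37]
16 [-1.39 -0.84]
24 [-1.99 -1.4 ]
32 [-2.5  -2.03]
40 [-2.91 -2.73]
48 [-3.23 -3.49]
56 [-3.44 -4.27]
64 [-3.53 -5.08]
72 [-3.52 -5.9 ]
80 [-3.39 -6.7 ]
88 [-3.15 -7.48]
```

```bash
python3 -m crank '{"travel":[[-0.7,-0.4,0],[-1.4,-0.8,0],[-2.0,-1.4,0],[-2.5,-2.0,0],[-2.9,-2.7,0],[-3.2,-3.5,0],[-3.4,-4.3,0],[-3.5,-5.1,0]],"rot":[[0,0,8],[0,0,16],[0,0,24],[0,0,32],[0,0,40],[0,0,48],[0,0,56],[0,0,64]]}' ; python3 -c "
from h import *
s=bot.observe();print(s['force'],s['qpos'])"
```

```text
clock: 4.0
position: [0.5286, -0.0107, 0.1451]
tool_rot: [-3.141, -0.002, 3.083]
force: [-9.5, -0.3, 13.5]
grip_width: 0.0132
[-9.47992255 -0.33153466 13.4560334 ] [ 0.44444226  0.71320641 -0.74988282  1.94533944  0.69948558  0.76568409
  0.79642165]
```

```bash
python3 -m crank '{"travel":[[0,-0.8,0],[0.1,-1.4,0],[0.25,-2.0,0],[0.35,-2.4,0],[0.35,-2.4,0],[0.35,-2.4,0]],"rot":[[0,0,8],[0,0,14],[0,0,20],[0,0,24],[0,0,24],[0,0,24]]}'
python3 - <<'E'
from h import *
s=bot.observe();print(s['force'],s['moment'],s['position'],s['qpos'])
p=s['position'][:2]-np.array([.5878,-.0132]);print(np.degrees(np.arctan2(p[1],p[0])))
im=bot.grab_frame("top")
cv2.imwrite("pics/top3.png",cv2.cvtColor(cv2.resize(im[150:250,220:370],None,fx=5,fy=5,interpolation=cv2.INTER_CUBIC),cv2.COLOR_RGB2BGR))
E
```

```text
clock: 4.6
position: [0.5312, -0.0286, 0.145]
tool_rot: [3.133, -0.0, -2.782]
force: [-21.7, 35.6, 15.0]
grip_width: 0.0132
[-21.71749213  35.60258446  15.00782406] [7.49975105 4.4536143  0.04519528] [ 0.5311608  -0.02857518  0.14503954] [ 0.54441903  0.75480728 -0.84955412  1.93292154  0.76820318  0.81834026
  1.19797358]
-164.81257510126724
```

View pics/top3.png

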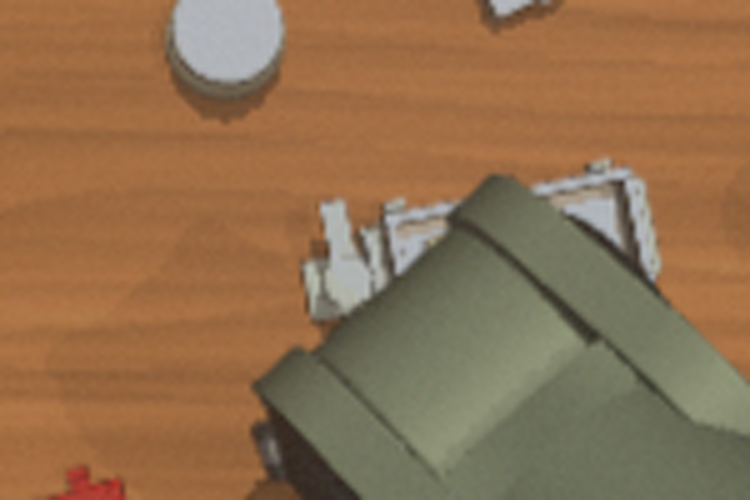

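```bash
python3 -m crank '{"travel":[[-0.1,0.3,0],[-0.1,0.3,0],[-0.1,0.3,0],[-0.1,0.3,0],[-0.1,0.3,4],[-0.1,0.3,8],[-0.1,0.3,12],[-0.1,0.3,12]],"rot":[[0,0,0],[0,0,0],[0,0,0],[0,0,0],[0,0,0],[0,0,0],[0,0,0],[0,0,0]]}' 1
python3 -m crank '{"travel":[[7,-6,2],[7,-6,2],[7,-6,2],[7,-6,2],[7,-6,2],[7,-6,2],[7,-6,2],[7,-6,2]],"rot":[[0,0,-8],[0,0,-16],[0,0,-24],[0,0,-32],[0,0,-40],[0,0,-48],[0,0,-56],[0,0,-64]]}'
python3 -m crank '{"travel":[[0,0,0],[0,0,0],[0,0,0],[0,0,0],[0,0,0],[0,0,0]],"rot":[[0,0,-8],[0,0,-16],[0,0,-24],[0,0,-33.5],[0,0,-33.5],[0,0,-33.5]]}'
python3 - <<'E'
from h import *
s=bot.observe();print(s['force'],s['position'],s['tool_rot'],s['qpos'])
m=bot.camera_model("wrist");im=bot.grab_frame("wrist");np.savez("w2.npz",**m)
cv2.imwrite("pics/wrist3.png",cv2.cvtColor(im,cv2.COLOR_RGB2BGR))
E
```

```text
clock: 5.45
position: [0.5338, -0.0315, 0.2693]
tool_rot: [-3.139, 0.006, -2.788]
force: [1.2, 0.4, 0.3]
grip_width: 0.0855
clock: 6.25
position: [0.6021, -0.092, 0.2844]
tool_rot: [-3.141, -0.0, 2.372]
force: [0.8, 0.1, -0.5]
grip_width: 0.0852
clock: 6.85
position: [0.6021, -0.0917, 0.2847]
tool_rot: [-3.141, 0.0, 1.797]
force: [0.3, -0.3, 0.1]
grip_width: 0.0858
[ 0.27436385 -0.26200762  0.10472277] [ 0.60214167 -0.09168391  0.28465806] [-3.14114323e+00  3.06700557e-04  1.79746178e+00] [ 0.42686093  0.56504568 -0.55052962  1.64339832  0.33359746  1.02860373
 -0.0018183 ]
```

View pics/wrist3.png

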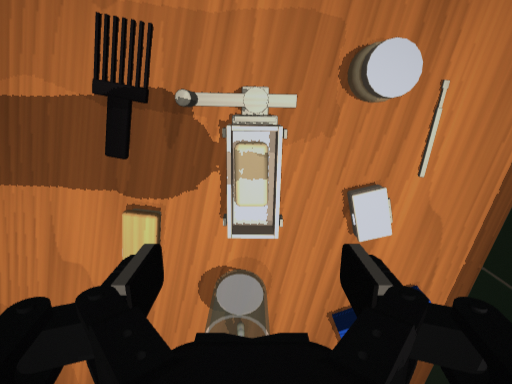

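The wrist view shows the keeper at right angles to the dish, pin at (183,97) and pivot at (257,100). The dish rim spans about (226,125) to (281,238). I'll zoom in to get the corners.

Run:
```python
import cv2
im=cv2.imread("pics/wrist3.png")
cv2.imwrite("pics/w3c.png",cv2.resize(im[85:250,165:305],None,fx=4,fy=4,interpolation=cv2.INTER_CUBIC)[:600])
```

```text
(no output)
```

View pics/w3c.png

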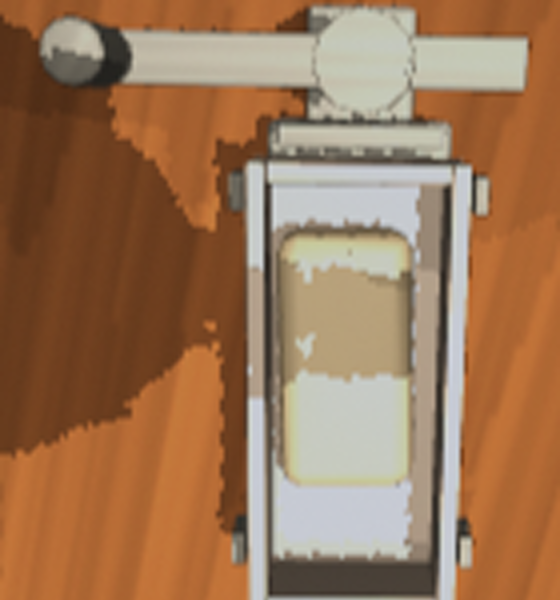

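Run:
```python
from h import *
m=dict(np.load("w2.npz"))
C=[ray("wrist",*p,.054,m) for p in [(226.2,125.3),(282.3,125.3),(278.7,238.3),(227.9,238.3)]]
y=C[0]+C[1]-C[2]-C[3];x=C[1]+C[2]-C[0]-C[3]
print(np.mean(C,0),np.linalg.norm(y)/2,np.linalg.norm(x)/2,np.degrees(np.arctan2(y[1],y[0])),np.degrees(np.arctan2(x[1],x[0])))
so=[ray("wrist",165+a/4,85+b/4,.045,m) for a,b in[(283,228),(410,228),(410,485),(283,485)]];print(np.mean(so,0))
pin=ray("wrist",165+72/4,85+50/4,.098,m);piv=ray("wrist",165+363/4,85+60/4,.066,m)
print(pin,piv,np.degrees(np.arctan2(*(pin-piv)[1::-1])))
```

```text
[ 0.60533206 -0.09472631  0.054     ] 0.12030559448424766 0.05525479068378742 102.63895101049506 12.990961062402231
[ 0.60131264 -0.08709231  0.045     ]
[ 0.52947432 -0.0254667   0.098     ] [ 0.58811561 -0.01301795  0.066     ] -168.01480695935328
```

```bash
python3 -m crank '{"travel":[[0.3,-0.35,-4.5],[0.3,-0.35,-9],[0.3,-0.35,-13],[0.3,-0.35,-16.5],[0.3,-0.35,-19.4],[0.3,-0.35,-19.4],[0.3,-0.35,-19.4]],"rot":[[0,0,0],[0,0,0],[0,0,0],[0,0,0],[0,0,0],[0,0,0],[0,0,0]]}'
python3 - <<'E'
from h import *
bot.grab_frame("wrist")
im=bot.grab_frame("side");cv2.imwrite("pics/side4.png",cv2.cvtColor(cv2.resize(im[80:250,200:400],None,fx=3.5,fy=3.5),cv2.COLOR_RGB2BGR))
print(bot.observe()['force'],bot.observe()['position'])
E
```

```text
clock: 7.6
position: [0.6054, -0.095, 0.0914]
tool_rot: [-3.141, -0.0, 1.796]
force: [0.9, 0.3, 0.0]
grip_width: 0.0852
[0.1248674  0.16085223 0.10022661] [ 0.60601551 -0.09517128  0.09260572]
```

View pics/side4.png

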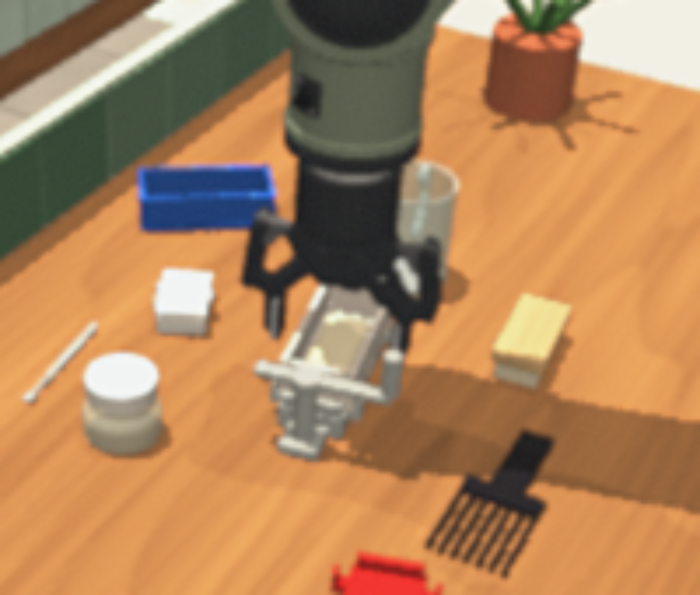

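The fingers straddle the dish at mid-length, left at (270,320) and right at (405,340) in the crop, and touch nothing. Next I close the gripper.

```bash
python3 -m crank '{"travel":[[0,0,0],[0,0,0],[0,0,0],[0,0,0],[0,0,0],[0,0,0]],"rot":[[0,0,0],[0,0,0],[0,0,0],[0,0,0],[0,0,0],[0,0,0]]}' -1 70
python3 -m crank '{"travel":[[0,0,0.4],[0,0,0.8],[0,0,1.2],[0,0,1.6],[0,0,2],[0,0,2]],"rot":[[0,0,0],[0,0,0],[0,0,0],[0,0,0],[0,0,0],[0,0,0]]}'
python3 - <<'E'
from h import *
m=bot.camera_model("wrist");im=bot.grab_frame("wrist")
cv2.imwrite("pics/wrist5.png",cv2.cvtColor(im,cv2.COLOR_RGB2BGR))
im=bot.grab_frame("side");cv2.imwrite("pics/side5.png",cv2.cvtColor(cv2.resize(im[80:250,200:400],None,fx=3.5,fy=3.5),cv2.COLOR_RGB2BGR))
s=bot.observe();print(s['force'],s['moment'],s['position'],s['tool_rot'])
E
```

```text
clock: 8.3
position: [0.6056, -0.0953, 0.0922]
tool_rot: [3.141, 0.001, 1.794]
force: [-3.8, -0.5, 14.0]
grip_width: 0.055
clock: 8.9
position: [0.6054, -0.0951, 0.1115]
tool_rot: [3.141, 0.0, 1.794]
force: [0.2, 0.5, -2.4]
grip_width: 0.0549
[-3.72684525e-01 -3.13618977e-03 -3.24157365e+00] [0.00921528 0.04251441 0.02706936] [ 0.60521527 -0.09510549  0.1109248 ] [3.14151387e+00 4.56949512e-05 1.79389488e+00]
```

View pics/side5.png

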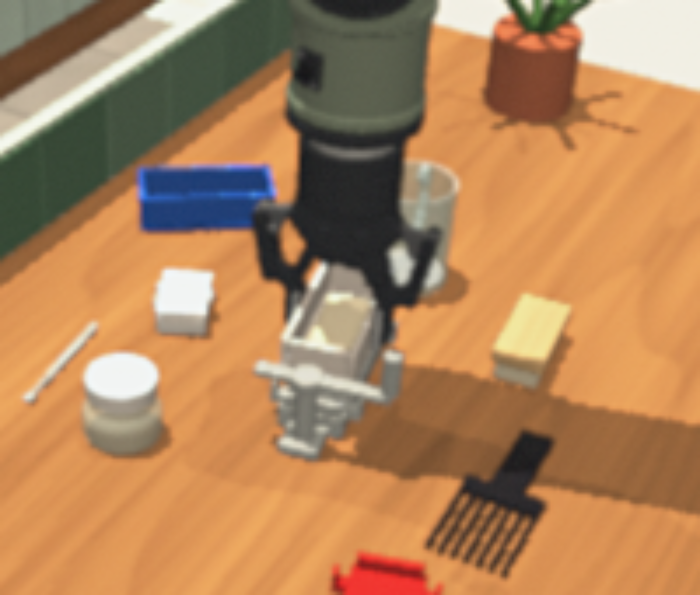

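View pics/wrist5.png

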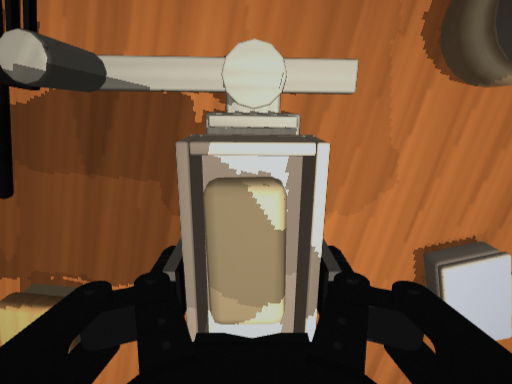

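The dish is up and level with the soap in it, and the blade is clear. I'll lift further and hold.

```bash
python3 -m crank '{"travel":[[0,0,0.6],[0,0,1.6],[0,0,2.8],[0,0,4.0],[0,0,5.2],[0,0,6.4],[0,0,7.6],[0,0,8.8]],"rot":[[0,0,0],[0,0,0],[0,0,0],[0,0,0],[0,0,0],[0,0,0],[0,0,0],[0,0,0]]}'
python3 -m crank '{"travel":[[0,0,0.6],[0,0,0.9],[0,0,1],[0,0,1],[0,0,1],[0,0,1],[0,0,1],[0,0,1]],"rot":[[0,0,0],[0,0,0],[0,0,0],[0,0,0],[0,0,0],[0,0,0],[0,0,0],[0,0,0]]}'
for i in 1 2 3 4; do python3 -m crank '{"travel":[[0,0,0],[0,0,0],[0,0,0],[0,0,0],[0,0,0],[0,0,0],[0,0,0],[0,0,0]],"rot":[[0,0,0],[0,0,0],[0,0,0],[0,0,0],[0,0,0],[0,0,0],[0,0,0],[0,0,0]]}'; done
python3 - <<'E'
from h import *
m=bot.camera_model("wrist");im=bot.grab_frame("wrist")
cv2.imwrite("pics/wrist6.png",cv2.cvtColor(im,cv2.COLOR_RGB2BGR))
im=bot.grab_frame("side");cv2.imwrite("pics/side6.png",cv2.cvtColor(cv2.resize(im[80:250,200:400],None,fx=3.5,fy=3.5),cv2.COLOR_RGB2BGR))
s=bot.observe();print(s['force'],s['moment'],s['position'],s['tool_rot'],s['clock'])
E
```

```text
clock: 9.8
position: [0.6052, -0.0951, 0.2]
tool_rot: [3.141, 0.0, 1.794]
force: [0.1, 0.2, -2.9]
grip_width: 0.0545
clock: 10.6
position: [0.6052, -0.0951, 0.2087]
tool_rot: [-3.141, -0.0, 1.794]
force: [0.5, 0.9, -2.9]
grip_width: 0.0553
clock: 11.4
position: [0.6052, -0.0951, 0.2089]
tool_rot: [3.142, 0.0, 1.794]
force: [0.4, 0.0, -2.2]
grip_width: 0.055
clock: 12.2
position: [0.6052, -0.0951, 0.2089]
tool_rot: [-3.142, 0.0, 1.794]
force: [0.3, 0.5, -2.8]
grip_width: 0.055
clock: 13.0
position: [0.6052, -0.0951, 0.2089]
tool_rot: [3.142, 0.0, 1.794]
force: [-0.8, 0.5, -2.7]
grip_width: 0.0554
clock: 13.8
position: [0.6052, -0.0951, 0.2089]
tool_rot: [-3.142, -0.0, 1.794]
force: [-0.7, 1.3, -2.5]
grip_width: 0.0553
[ 0.33527698  0.47983602 -2.3385221 ] [-0.01142539 -0.03319081 -0.02482144] [ 0.60520054 -0.09509647  0.20889022] [-3.14156095e+00  1.09106172e-05  1.79393296e+00] 13.9
```

View pics/side6.png

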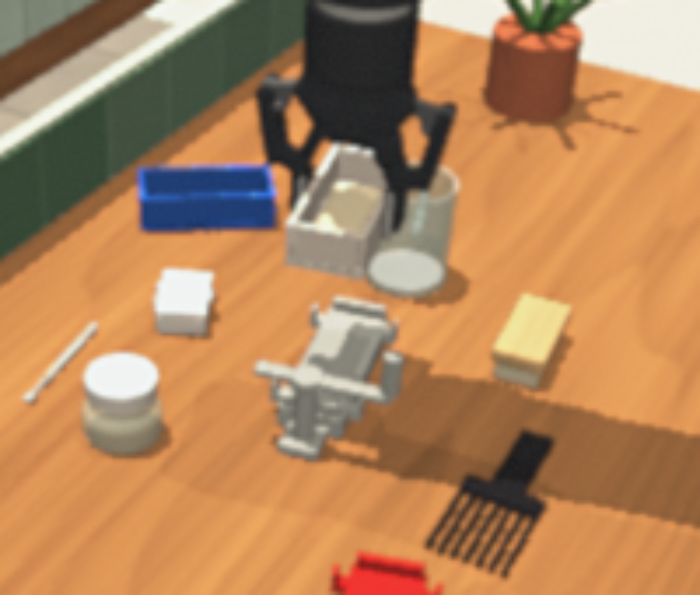

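View pics/wrist6.png

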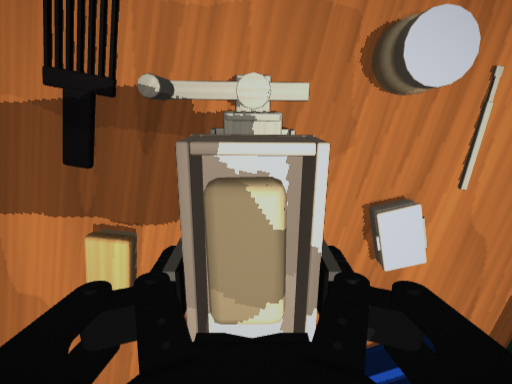

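The side view shows the dish at crop (335,215), level and clear of the empty stand. The wrist view shows the dish and soap in the same pixels as at the start of the lift, and the keeper still open.

```bash
python3 -c "
from workcell import bot
print(bot.job_done())"
```

```text
the job is handed in; nothing more can be done
None
```

The job is handed in: the keeper is open, and the gripper is holding the soap dish, with the soap in it, in the air above its seat. I gripped the keeper's pin and turned it until it pressed against the stop. I then gripped the dish at mid-length with 70 N and lifted it straight up, reaching 11.7 cm above its seat.

- **Keeper:** measured from the wrist picture, it stood at about 89° (1.56 rad). The final picture still shows it open. At the stop, the wrist force rose briefly to about 44 N in total.
- **Hold:** I held it still for about 3.2 s of the 13.9 s run. The TCP moved less than 1 mm, the tool stayed vertical, the opening held at 55 mm and the load was about 2.5 N.
- **Dish and soap:** in the final pictures the dish is level and clear of the stand. It sits in the gripper just as it did at the start of the lift. The soap lies roughly 9 mm from the dish's centre, within the 30 mm allowed.
- **Other toiletries:** none of those in the final side and wrist views had visibly moved. The lotion bottle was outside those views, but the arm never went near it.

No check failed. The only disagreement was 1–2 mm between the top and wrist camera positions.

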